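# Swap which tray is out at the board bay

### The arm

A 6-joint arm with a two-finger parallel gripper is mounted at the origin on the work surface; the furniture and walls round the work are solid. World frame = base frame: x ahead of the robot, y to its left, z up, the work surface at z = 0. Lengths are in m, angles in degrees, forces in N, time in s.
With the tool pointing down it reaches from about 0.375 to 0.9 m from the base axis. Payload 3.1 kg.
Tool frame: the origin (TCP) lies at the very end of the fingers, on their centre line; the grasp point (between the pads) lies bot.grip_point_offset behind it (bot.grip_point_offset is the distance from the TCP to the grasp point, in m); z points along the fingers, y is the line along which they close (so a half turn about z gives the same grasp; the last joint's range is limited). The gripper opens to 87 mm and grips with 3 to 60 N. Pads are 19 mm wide; open, the fingers measure 117 mm over their backs; the gripper's body (75 mm by 190 mm) begins 51 mm behind the grasp point.
Start: joints at [54.173, 30.224, 82.088, -0, 67.689, -10.227], TCP at [0.27, 0.564, 0.223] pointing down, gripper open.
Joint ranges: [-176.69, 176.69], [-43.24, 126.21], [12.49, 139.97], [-82, 262], [0, 151.66], [-163.58, 163.58]. Speed limits (degrees/s): [159.86, 159.86, 180, 180, 180, 180].

### API

Orientations are given as a 3x3 rotation matrix whose columns are the frame's x, y, z axes.
In Python, from rig import bot, viewer, ticket gives the robot as it stands.
- The arm moves only by the tool servo_tool, never from a script. Its argument "targets" is a list of rows, each an object with "offset": the shift along the tool's x, y, z in m, a list of three; "dr": the turn, a rotation vector about the tool's x, y, z in degrees, a list of three. In form: [{"offset": [x, y, z], "dr": [ax, ay, az]}, ...]. A call has 1 to 20 rows; each row is the pose to reach, as a shift and turn from the pose commanded when the call began, along the tool's axes at that moment; what a row does not reach only later rows make up. A row lasts 1/12 s, in which the tool goes at most 41.7 mm and 7.16 degrees, less where a joint would pass 70% of its speed; a pose out of reach is approached as far as the arm can. A call with a gripper value outside its range is refused whole. "gripper" is the gripper command: -1 is fully open, 1 is shut, values between are in proportion, set as the call begins (left out, the last holds). The fingers move at their own pace and stop on an object; the grip force is fixed at half the most. Time passes only in rows, so rows that repeat a pose let the fingers close. It gives the time, the measured TCP pose, the force, the opening and the grip force at its end, in the units of the state.
- bot.read_state(): the state, without advancing time (a new reading comes with each control period).
- viewer.capture(name): name is "scene" or "top" or "wrist"; returns a dict with "color" (420x560x3 uint8, red, green, blue), "camera_matrix" (3x3 intrinsics, pixels), "k1" (the pictures are not rectified: a ray, as slopes to the right and down, at radius r is drawn at 1 + k1 r^2 times it, then the intrinsics apply), "R" (3x3) and "t" (3): a world point X has camera coordinates R X + t. Camera axes: x right, y down, z forward; pixel columns grow to the right and rows downward; lengths in m; the calibration is good to about 2 mm. A picture is of the moment at which its call begins. There is no depth.
- ticket.hand_in(): hands the job in; it is judged then, once.
The state is a dict: "time_s": time; "joint_positions": joint angles; "qvel": joint speeds; "tau": joint torques, N m; "position": TCP position; "tcp_rot": TCP orientation; "force": force on the tool from outside, world axes, zero at the start; "moment": the same for the moment, N m; "opening": opening from 0.0 (shut) to 1.0 (fully open); "grasp_force": force on a finger pad.
Only numpy, scipy, OpenCV 4.12 (cv2) and the standard library are available. Lean on these libraries where they do the work, as an engineer would, in place of code of your own. Each camera call takes 0.05 s, during which the arm holds its last target. There are 200 camera calls.

### The job

Two trays slide under clear dust covers and only one of them may be out at a time. With the fingertips, gently push the tray that was left standing open (the one with the black waffle tray) fully home, then hook a fingertip behind the lip of the tray with the green circuit board and draw it gently out as far as it will go, with the board riding on it. Do not grasp or lift anything, do not touch the board, and leave the things round about where they stand.

Things in the scene. Friction and masses are not known exactly. Their poses are not given: they have to be found in the camera images.
- base_plate: dark steel base plate, 124 x 168 x 6 mm, fixed to the worktop, origin at its underside, 4 mm in front of (local -x) its middle. Its -x axis points the way in which both trays draw out, z is up. It carries two tray bays side by side, 40 mm to either side (local y) of its middle line; which bay is on which side changes. The tall blue parts cabinet stands close on its right (-y).
- tray_board (a joint): how far the tray with the green board is drawn out, m: 0 = fully home, 0.058 = out against its stop. It stays where it is left; light friction, about 1 to 2 N.
- tray_waffle (a joint): how far the tray with the black waffle tray is out, m: 0 = fully home, 0.058 = out against its stop. Starts partly open. Same friction.
- tray_board_lip (a point): middle of the top edge of the lip of the green board's tray (moves with it; -x axis = drawing-out direction). White tray, 64 mm wide; the lip is an upright plate at its front end, 64 mm wide, 6 mm thick in x (3 mm to each side of this point), with an orange top edge, 24 mm above the tray floor, 38 mm above the worktop
- tray_waffle_lip (a point): the same point on the lip of the tray with the black waffle tray (same sizes). Pushing on the lip's front face towards local +x sends it home; its front face lies 3 mm in front (local -x) of this point. The two lips' middles are 80 mm apart across the trays.
- tray_board_pocket (a point): middle of the pocket floor of the board's tray (54 x 62 mm inside, walls 5 mm high), in which the board stands; 77 mm behind the lip along local +x
- board: green circuit board, 42 x 60 x 11 mm, loose, standing on four posts in the pocket of its tray; origin at the middle of its underside. Visible through the clear cover.
- loupe: black loupe, 41 mm across, 36 mm tall, loose bystander; origin at the middle of its underside
- solder_spool: spool of solder with black flanges, 56 mm across, 45 mm tall, loose bystander; origin at its underside
- dispenser: white bottle with a red collar, 66 mm across, 131 mm tall, loose bystander; origin at its underside
- cot_tub: clear round tub, 72 mm across, 45 mm tall, loose bystander; origin at its underside
- bay_board: aluminium bay with clear dust cover (116 x 74 x 38 mm, fixed on the base plate) in which the tray with the green board slides; origin on the base plate's top in the bay's middle line, below the front edge of the cover; -x is the drawing-out direction
- bay_waffle: aluminium bay with clear dust cover (116 x 74 x 38 mm, fixed on the base plate) in which the tray with the black waffle tray slides; origin on the base plate's top in the bay's middle line, below the front edge of the cover; -x is the drawing-out direction
- tray_board_gap (a point): middle of the empty floor behind that lip (moves with the tray), 14 mm above the worktop, 25 mm behind the lip's middle. Free 44 mm in x, from the lip's back face to a 4 mm high ridge, and 58 mm across (12 mm high ribs in the lip's corners). With the tray home the cover, its top 44 mm above the worktop, begins 24 mm behind this point. A fingertip comes down here and pulls on the lip's back face

How it is judged (in metres and radians):
On the way, in this order (a step that is already met when the one before it is completed fails the run):
1. the tray with the black waffle tray is fully home while the board's tray is still home (value of joint tray_waffle below 0.004 m and value of joint tray_board below 0.01 m), for 0.2 s.
2. the board's tray is drawn fully out by the fingertips (value of joint tray_board above 0.053 m and value of joint tray_waffle below 0.005 m), for 0.2 s.
At the end, for the whole second after the job is handed in: The board's tray is out to within 5 mm of its stop, the waffle tray's tray is home within 5 mm, and the board stands level and at rest in its pocket (within 12 mm of the pocket's middle) (all of step 2 and distance between board and tray_board_pocket below 0.012 m and angle between board's own z axis and vertical below 0.1 rad and linear speed of board below 0.02 m/s); the robot touches nothing.
It fails at once if both trays are out at once (value of joint each of tray_board, tray_waffle above 0.012 m).
It fails at once if the robot touches the board (contact force between any of the arm, the fingers and board above 0.5 N).
It fails at once if the board is lifted out of its pocket or tipped (z of board in the frame of tray_board_pocket above 0.006 m or angle between board's own z axis and vertical above 0.3 rad).
It fails at once if a tray is gripped or forced with more than 40 N (contact force between the fingers and bay_board above 40 N or contact force between the fingers and bay_waffle above 40 N).
It fails at once if a bystander is moved more than 20 mm (distance of any of loupe, solder_spool, dispenser, cot_tub from where it was at the start of the episode above 0.02 m).
It also fails if it takes over 48 s, if anything falls off the work surface, if the arm or the gripper's body presses on something with over 40 N, if the wrist force passes 120 N, or if a joint passes its speed limit or range.

## Working session

There is one attempt and no reset: what is moved stays moved. The work goes in short steps, Python scripts to look and compute and a tool call to move; the robot and the scene stay as the last step left them, time stands still between calls to the robot, and variables do not carry over. Pictures are saved under pics/ and viewed, at most 10 in all, crops included, and the job is handed in when it is done.

Besides the shell and the picture viewer there is one more tool, called after "Call:" as name(argument=value, ...), one argument or row to a line, values as JSON. servo_tool: Moves the arm, as the interface text tells. Its arguments: {"type":"object","properties":{"targets":{"type":"array"},"gripper":{"type":"number"}},"required":["targets"]}

```bash
mkdir -p pics; python3 - <<'E'
from rig import bot, viewer
import cv2,pickle
s=bot.read_state(); print(s['time_s'],s['position'],s['tcp_rot'],s['opening'],bot.grip_point_offset)
d={}
for n in("scene","top"):
    c=viewer.capture(n); d[n]=c; cv2.imwrite(f"pics/{n}0.png",c['color'][:,:,::-1]); print(n,c['camera_matrix'],c['k1'],-c['R'].T@c['t'])
pickle.dump(d,open('c0.pkl','wb'))
E
```

```text
0.0 [0.26958549 0.56306519 0.22159629] [[-9.01843975e-01  4.32060049e-01 -1.24815398e-03]
 [ 4.32061677e-01  9.01842447e-01 -1.70542255e-03]
 [ 3.88793286e-04 -2.07730455e-03 -9.99997767e-01]] 0.9991987837448817 0.0187
scene [[417.99728921   0.         283.27775886]
 [  0.         417.99728921 216.3875528 ]
 [  0.           0.           1.        ]] -0.09636015540007276 [ 0.10298217 -0.52127445  0.72301127]
top [[410.01178067   0.         275.86995584]
 [  0.         410.01178067 207.75139673]
 [  0.           0.           1.        ]] 0.04080759073889362 [ 0.33323384 -0.10188814  0.99913768]
```

View pics/top0.png

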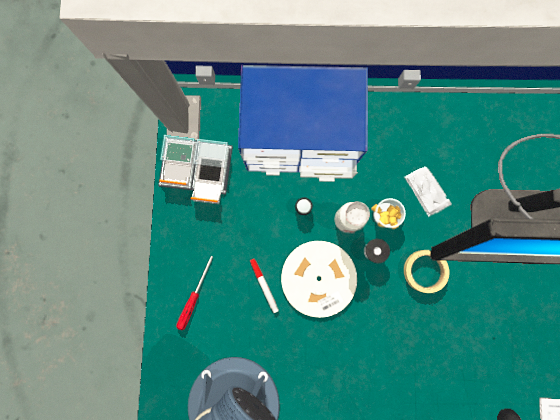

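View pics/scene0.png

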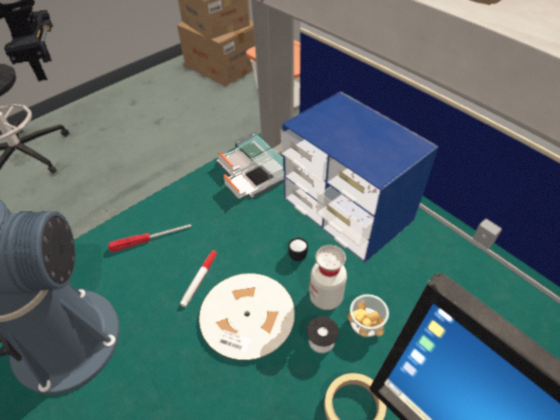

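The top view shows the board tray on the left, with its orange lip at about (176,186). The waffle tray is on the right, partly open, with its lip at about (207,199). The cabinet is right next to it, and the bystanders are well clear. The scene view shows the same layout. Next I'll mask the orange edges.

```bash
cat > h.py <<'E'
import numpy as np, cv2
def ray(c,uv):
    K,k=c['camera_matrix'],c['k1']
    d=np.array([k,0,0,0,0.])
    p=cv2.undistortPoints(np.array([[uv]],float),K,d)[0,0]
    return -c['R'].T@c['t'], c['R'].T@np.array([p[0],p[1],1.])
def onz(c,uv,z):
    o,r=ray(c,uv); return o+r*(z-o[2])/r[2]
def proj(c,X):
    p=c['R']@np.asarray(X,float)+c['t']; s=p[:2]/p[2]; s=s*(1+c['k1']*(s@s)); return (c['camera_matrix']@[*s,1])[:2]
def orange(c,box,amin=6):
    h=cv2.cvtColor(c['color'],cv2.COLOR_RGB2HSV); m=cv2.inRange(h,(5,120,130),(20,255,255))
    M=np.zeros_like(m);x0,y0,x1,y1=box;M[y0:y1,x0:x1]=m[y0:y1,x0:x1]
    n,l,st,ce=cv2.connectedComponentsWithStats(M)
    return [(st[i],ce[i],cv2.minAreaRect(np.argwhere(l==i)[:,::-1].astype(np.float32))) for i in range(1,n) if st[i,4]>=amin]
E
python3 - <<'E'
from h import *; import pickle
d=pickle.load(open('c0.pkl','rb'))
for n,b in(("top",(150,120,240,215)),("scene",(205,120,300,200))):
    c=d[n]
    for st,ce,r in orange(c,b):
        P=cv2.boxPoints(r); 
        e=[(P[i]+P[(i+1)%4])/2 for i in range(4)]
        L=[np.linalg.norm(P[i]-P[(i+1)%4]) for i in range(4)]
        i=int(np.argmin(L[:2])); a,bb=onz(c,e[i],.038),onz(c,e[i+2],.038)
        print(n,st,ce.round(1),onz(c,ce,.038).round(4),a.round(4),bb.round(4),np.linalg.norm(a-bb).round(4))
a=cv2.resize(d['top']['color'][110:220,145:275],None,fx=5,fy=5,interpolation=2)
cv2.imwrite('pics/z.png',a[:,:,::-1])
E
```

```text
top [159 179  27   6  52] [171.7 181.8] [0.5055 0.1651 0.038 ] [0.5092 0.1956 0.038 ] [0.502  0.1331 0.038 ] 0.0629
top [191 197  27   5  53] [203.3 199.1] [0.466  0.0878 0.038 ] [0.4689 0.1174 0.038 ] [0.4632 0.0551 0.038 ] 0.0625
scene [219 152  14  14  31] [225.  158.4] [0.5078 0.1657 0.038 ] [0.5117 0.1959 0.038 ] [0.5036 0.1337 0.038 ] 0.0627
scene [224 174  15  17  36] [229.6 180.9] [0.4681 0.0938 0.038 ] [0.4718 0.1218 0.038 ] [0.4647 0.0568 0.038 ] 0.0654
```

View pics/z.png

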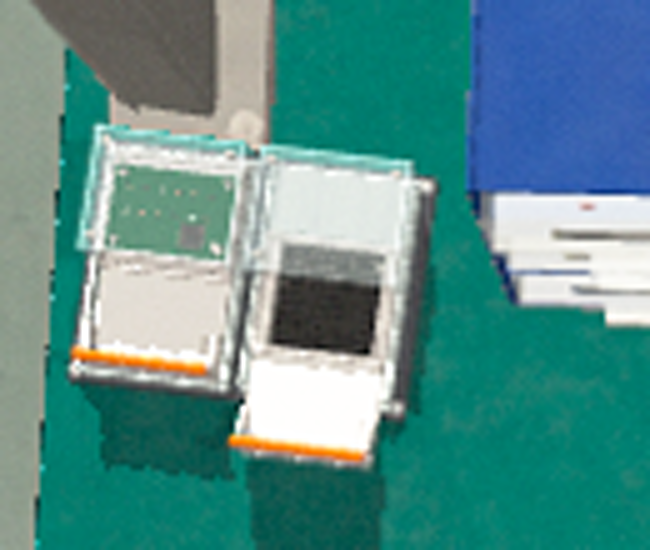

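```bash
python3 - <<'E'
from h import *; import pickle
d=pickle.load(open('c0.pkl','rb'))
def tri(a,b):
    o1,r1=ray(d['top'],a);o2,r2=ray(d['scene'],b)
    A=np.c_[r1,-r2];s=np.linalg.lstsq(A,o2-o1,rcond=None)[0];p,q=o1+s[0]*r1,o2+s[1]*r2
    return ((p+q)/2).round(3),np.linalg.norm(p-q).round(3)
print(tri((240,149),(285,127)), tri((241,67),(342,95)))
print([onz(d['top'],(249,170),z).round(3) for z in(0,.05,.1)])
E
```

```text
(array([ 0.545, -0.015,  0.213]), np.float64(0.005)) (array([ 0.716, -0.011,  0.209]), np.float64(0.006))
[array([ 0.547, -0.015,  0.   ]), array([ 0.537, -0.019,  0.05 ]), array([ 0.526, -0.023,  0.1  ])]
```

Call:
servo_tool(
  targets=[
    {"offset": [-0.03,-0.03,0.01],"dr": [0,0,-1.7]},
    {"offset": [-0.057,-0.058,0.02],"dr": [0,0,-3.2]},
    {"offset": [-0.086,-0.087,0.03],"dr": [0,0,-4.8]},
    {"offset": [-0.115,-0.115,0.04],"dr": [0,0,-6.4]},
    {"offset": [-0.143,-0.144,0.05],"dr": [0,0,-8.0]},
    {"offset": [-0.172,-0.173,0.06],"dr": [0,0,-9.6]},
    {"offset": [-0.2,-0.202,0.07],"dr": [0,0,-11.2]},
    {"offset": [-0.23,-0.23,0.08],"dr": [0,0,-12.8]},
    {"offset": [-0.258,-0.26,0.09],"dr": [0,0,-14.4]},
    {"offset": [-0.287,-0.288,0.1],"dr": [0,0,-16]},
    {"offset": [-0.315,-0.317,0.11],"dr": [0,0,-17.6]},
    {"offset": [-0.344,-0.346,0.12],"dr": [0,0,-19.3]},
    {"offset": [-0.344,-0.346,0.124],"dr": [0,0,-19.3]},
    {"offset": [-0.344,-0.346,0.124],"dr": [0,0,-19.3]},
    {"offset": [-0.344,-0.346,0.124],"dr": [0,0,-19.3]},
  ],
  gripper=1,
)

```text
time_s: 1.35
position: [0.4301, 0.1029, 0.0982]
tcp_rot: [[-0.994, 0.112, -0.002], [0.112, 0.994, 0.0], [0.002, 0.0, -1.0]]
force: [-0.8, 0.5, 0.3]
opening: 0.019
grasp_force: 0.0
```

```bash
python3 - <<'E'
from rig import bot, viewer
from h import *; import pickle
s=bot.read_state(); print(s['time_s'],s['position'],s['tcp_rot'].round(4) if hasattr(s['tcp_rot'],'round') else s['tcp_rot'],s['opening'],s['force'])
c=viewer.capture('wrist'); cv2.imwrite('pics/w1.png',c['color'][:,:,::-1])
for st,ce,r in orange(c,(0,0,560,420),40): print(st,ce.round(1),onz(c,ce,.038).round(4),r)
pickle.dump(c,open('w1.pkl','wb'))
E
```

```text
1.35 [0.43006055 0.10289378 0.09820947] [[-9.938e-01  1.115e-01 -2.000e-03]
 [ 1.115e-01  9.938e-01  3.000e-04]
 [ 2.000e-03  1.000e-04 -1.000e+00]] 0.01911351838663455 [-0.78939426  0.48305299  0.31253368]
[258 275   9  64 155] [261.2 307.2] [0.4889 0.0818 0.038 ] ((261.6773986816406, 306.51507568359375), (7.775858402252197, 63.02888488769531), 1.2730300426483154)
[302 276   8  63 235] [305.6 308.9] [0.4936 0.1121 0.038 ] ((305.5, 307.0), (62.0, 7.0), 90.0)
[  56  349  386   25 5220] [259.2 363.1] [0.5356 0.0741 0.038 ] ((248.44619750976562, 362.2737731933594), (23.421432495117188, 384.96917724609375), 89.40933990478516)
```

View pics/w1.png

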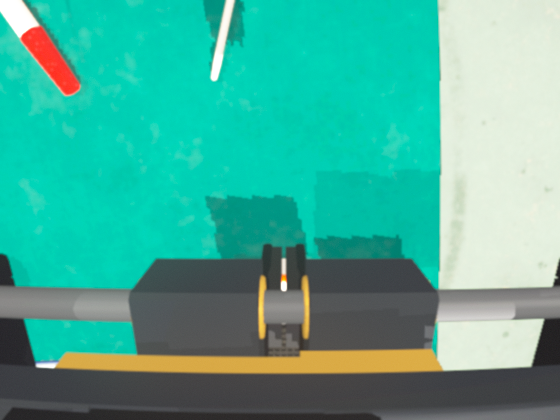

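The wrist camera looks away from the trays. It shows the closed fingertips at about (284,275) with nothing in their way. I'll descend and approach.

Call:
servo_tool(
  targets=[
    {"offset": [0,0,0.015],"dr": [0,0,0]},
    {"offset": [0,0,0.03],"dr": [0,0,0]},
    {"offset": [0,0,0.045],"dr": [0,0,0]},
    {"offset": [0,0,0.06],"dr": [0,0,0]},
    {"offset": [0,0,0.076],"dr": [0,0,0]},
    {"offset": [-0.005,0,0.076],"dr": [0,0,0]},
    {"offset": [-0.01,0,0.076],"dr": [0,0,0]},
    {"offset": [-0.015,0,0.076],"dr": [0,0,0]},
    {"offset": [-0.018,0,0.076],"dr": [0,0,0]},
    {"offset": [-0.018,0,0.076],"dr": [0,0,0]},
  ],
)

```text
time_s: 2.23
position: [0.4508, 0.1012, 0.0236]
tcp_rot: [[-0.994, 0.109, 0.004], [0.109, 0.994, -0.0], [-0.004, 0.0, -1.0]]
force: [-1.2, -0.0, -1.2]
opening: 0.007
grasp_force: 0.0
```

Call:
servo_tool(
  targets=[
    {"offset": [-0.003,0,0],"dr": [0,0,0]},
    {"offset": [-0.006,0,0],"dr": [0,0,0]},
    {"offset": [-0.009,0,0],"dr": [0,0,0]},
    {"offset": [-0.012,0,0],"dr": [0,0,0]},
    {"offset": [-0.015,0,0],"dr": [0,0,0]},
    {"offset": [-0.018,0,0],"dr": [0,0,0]},
  ],
)

```text
time_s: 2.73
position: [0.4663, 0.099, 0.0225]
tcp_rot: [[-0.994, 0.11, -0.001], [0.11, 0.994, 0.0], [0.001, -0.0, -1.0]]
force: [-1.4, 0.6, 1.1]
opening: 0.006
grasp_force: 0.7
```

```bash
python3 - <<'E'
from rig import bot, viewer
from h import *
c=viewer.capture('top')
print(bot.read_state()['position'])
for st,ce,r in orange(c,(150,120,240,215)): print(st,ce.round(1),onz(c,ce,.038).round(4))
cv2.imwrite('pics/t2.png',cv2.resize(c['color'][110:250,145:275],None,fx=4,fy=4,interpolation=2)[:,:,::-1])
E
```

```text
[0.46746642 0.09887388 0.02253643]
```

View pics/t2.png

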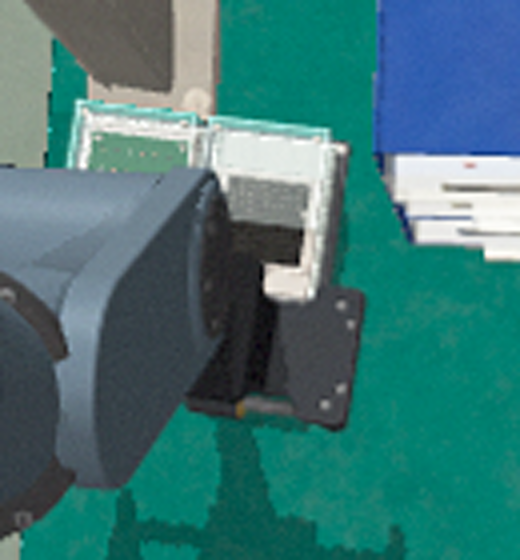

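The arm covers the lip in this view, but the waffle tray at about (255,200) is moving in under its cover, and the gripper is clear of the cabinet. I'll keep pushing gently.

Call:
servo_tool(
  targets=[
    {"offset": [-0.003,0,0],"dr": [0,0,0]},
    {"offset": [-0.006,0,0],"dr": [0,0,0]},
    {"offset": [-0.009,0,0],"dr": [0,0,0]},
    {"offset": [-0.012,0,0],"dr": [0,0,0]},
    {"offset": [-0.014,0,0],"dr": [0,0,0]},
    {"offset": [-0.014,0,0],"dr": [0,0,0]},
  ],
)

```text
time_s: 3.28
position: [0.4814, 0.0974, 0.0225]
tcp_rot: [[-0.994, 0.11, 0.001], [0.11, 0.994, -0.0], [-0.001, 0.0, -1.0]]
force: [-0.3, -0.7, -0.7]
opening: 0.007
grasp_force: 0.0
```

Call:
servo_tool(
  targets=[
    {"offset": [-0.001,0,0],"dr": [0,0,0]},
    {"offset": [-0.002,0,0],"dr": [0,0,0]},
    {"offset": [-0.003,0,0],"dr": [0,0,0]},
    {"offset": [-0.003,0,0],"dr": [0,0,0]},
  ],
)

```text
time_s: 3.62
position: [0.4836, 0.0971, 0.0225]
tcp_rot: [[-0.994, 0.11, 0.0], [0.11, 0.994, -0.0], [-0.0, 0.0, -1.0]]
force: [-0.6, 0.2, 0.2]
opening: 0.002
grasp_force: 0.4
```

Call:
servo_tool(
  targets=[
    {"offset": [-0.001,0,0],"dr": [0,0,0]},
    {"offset": [-0.002,0,0],"dr": [0,0,0]},
    {"offset": [-0.002,0,0],"dr": [0,0,0]},
  ],
)

```text
time_s: 3.87
position: [0.4857, 0.0969, 0.0225]
tcp_rot: [[-0.994, 0.11, 0.0], [0.11, 0.994, -0.0], [-0.0, 0.0, -1.0]]
force: [-0.0, 0.8, 0.5]
opening: 0.004
grasp_force: 0.4
```

Call:
servo_tool(
  targets=[
    {"offset": [-0.001,0,0],"dr": [0,0,0]},
    {"offset": [-0.002,0,0],"dr": [0,0,0]},
    {"offset": [-0.002,0,0],"dr": [0,0,0]},
  ],
)

```text
time_s: 4.12
position: [0.4869, 0.0968, 0.0225]
tcp_rot: [[-0.994, 0.11, -0.001], [0.11, 0.994, 0.0], [0.001, -0.0, -1.0]]
force: [-1.6, 1.9, 0.6]
opening: 0.004
grasp_force: 1.2
```

```bash
python3 - <<'E'
from rig import bot, viewer
from h import *
c=viewer.capture('scene')
for st,ce,r in orange(c,(205,120,300,200)): print(st,ce.round(1),onz(c,ce,.038).round(4))
cv2.imwrite('pics/s3.png',cv2.resize(c['color'][110:230,180:330],None,fx=5,fy=5,interpolation=2)[:,:,::-1])
E
```

```text
(no output)
```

View pics/s3.png

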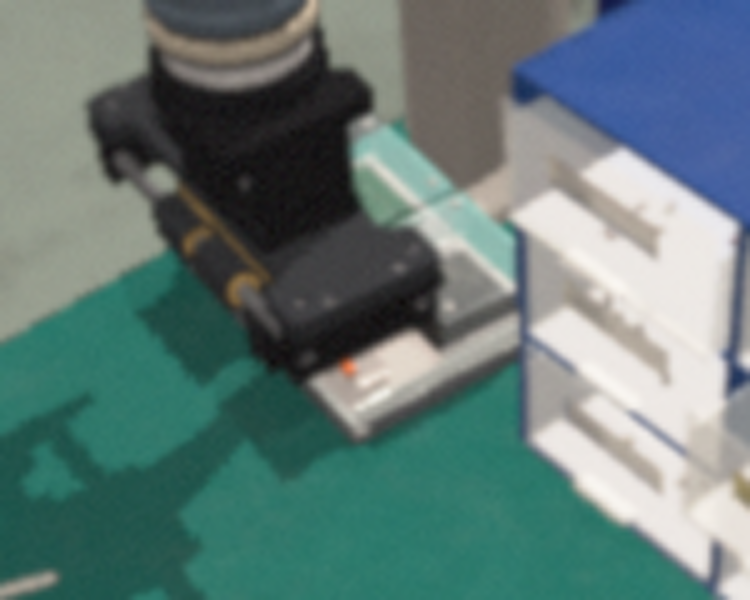

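The right end of the waffle lip shows at crop (348,367), close to the plate's front edge. No stop force yet, so I'll continue in 1–2 mm steps.

Call:
servo_tool(
  targets=[
    {"offset": [-0.001,0,0],"dr": [0,0,0]},
    {"offset": [-0.002,0,0],"dr": [0,0,0]},
    {"offset": [-0.002,0,0],"dr": [0,0,0]},
  ],
)

```text
time_s: 4.42
position: [0.4869, 0.0968, 0.0225]
tcp_rot: [[-0.994, 0.11, -0.005], [0.11, 0.994, 0.0], [0.005, -0.0, -1.0]]
force: [-4.9, 2.3, 3.7]
opening: 0.005
grasp_force: 2.8
```

Call:
servo_tool(
  targets=[
    {"offset": [-0.001,0,0],"dr": [0,0,0]},
    {"offset": [-0.001,0,0],"dr": [0,0,0]},
    {"offset": [-0.001,0,0],"dr": [0,0,0]},
  ],
)

```text
time_s: 4.67
position: [0.4869, 0.0967, 0.0224]
tcp_rot: [[-0.994, 0.109, -0.007], [0.109, 0.994, 0.0], [0.007, -0.0, -1.0]]
force: [-5.8, 1.8, 5.3]
opening: 0.005
grasp_force: 3.4
```

The tray stops at TCP x = 0.4869 with about 6 N, so the waffle tray is home. That agrees with the lip position I measured. Now I'll back off and lift.

Call:
servo_tool(
  targets=[
    {"offset": [0.005,0,0],"dr": [0,0,0]},
    {"offset": [0.015,0,0],"dr": [0,0,0]},
    {"offset": [0.03,0,0],"dr": [0,0,0]},
    {"offset": [0.03,0,-0.02],"dr": [0,0,0]},
    {"offset": [0.03,0,-0.04],"dr": [0,0,0]},
    {"offset": [0.03,0,-0.06],"dr": [0,0,0]},
    {"offset": [0.03,0,-0.08],"dr": [0,0,0]},
    {"offset": [0.03,0.03,-0.08],"dr": [0,0,0]},
    {"offset": [0.03,0.06,-0.08],"dr": [0,0,0]},
    {"offset": [0.03,0.072,-0.08],"dr": [0,0,0]},
    {"offset": [0.03,0.072,-0.08],"dr": [0,0,0]},
    {"offset": [0.03,0.072,-0.08],"dr": [0,0,0]},
  ],
)

```text
time_s: 5.67
position: [0.4683, 0.1714, 0.1024]
tcp_rot: [[-0.994, 0.108, 0.0], [0.108, 0.994, -0.001], [-0.0, -0.0, -1.0]]
force: [0.0, -0.3, -0.7]
opening: 0.008
grasp_force: 0.0
```

```bash
python3 - <<'E'
from rig import bot, viewer
from h import *
s=bot.read_state();R=np.array(s['tcp_rot']);p=np.array(s['position'])
print(p,R.round(4),s['force'],R.T@(np.array([.5282,.163,.098])-p))
c=viewer.capture('scene')
for st,ce,r in orange(c,(205,120,300,200)): print(st,ce.round(1),onz(c,ce,.038).round(4))
E
```

```text
[0.46833523 0.17136569 0.10235096] [[-9.942e-01  1.075e-01  4.000e-04]
 [ 1.075e-01  9.942e-01 -5.000e-04]
 [-5.000e-04 -5.000e-04 -1.000e+00]] [ 0.02837682 -0.26517119 -0.72038172] [-0.06041519 -0.00187726  0.0043802 ]
[219 152  14  14  30] [225.4 158.9] [0.5073 0.1633 0.038 ]
[236 169  14  16  42] [242.5 176.5] [0.4995 0.0848 0.038 ]
```

Both lips now read the same local x, so both trays are home. Next I'll move over the gap behind the board's lip and come down.

Call:
servo_tool(
  targets=[
    {"offset": [-0.02,0,0],"dr": [0,0,0]},
    {"offset": [-0.04,-0.001,0],"dr": [0,0,0]},
    {"offset": [-0.06,-0.002,0],"dr": [0,0,0]},
    {"offset": [-0.06,-0.002,0],"dr": [0,0,0]},
    {"offset": [-0.06,-0.002,0],"dr": [0,0,0]},
  ],
)

```text
time_s: 6.13
position: [0.5281, 0.1612, 0.1021]
tcp_rot: [[-0.994, 0.112, -0.001], [0.112, 0.994, -0.0], [0.001, -0.0, -1.0]]
force: [-0.9, 0.3, 0.1]
opening: 0.007
grasp_force: 0.0
```

Call:
servo_tool(
  targets=[
    {"offset": [0,0,0.01],"dr": [0,0,0]},
    {"offset": [0,0,0.02],"dr": [0,0,0]},
    {"offset": [0,0,0.03],"dr": [0,0,0]},
    {"offset": [0,0,0.04],"dr": [0,0,0]},
    {"offset": [0,0,0.048],"dr": [0,0,0]},
    {"offset": [0,0,0.048],"dr": [0,0,0]},
  ],
)

```text
time_s: 6.63
position: [0.526, 0.1626, 0.0523]
tcp_rot: [[-0.994, 0.109, -0.005], [0.109, 0.994, -0.0], [0.004, -0.001, -1.0]]
force: [0.2, -0.1, 0.8]
opening: 0.007
grasp_force: 0.0
```

```bash
python3 - <<'E'
from rig import bot, viewer
from h import *
s=bot.read_state();print(s['position'])
c=viewer.capture('scene')
cv2.imwrite('pics/s4.png',cv2.resize(c['color'][110:230,180:330],None,fx=5,fy=5,interpolation=2)[:,:,::-1])
E
```

```text
[0.52599364 0.1626133  0.05225271]
```

View pics/s4.png

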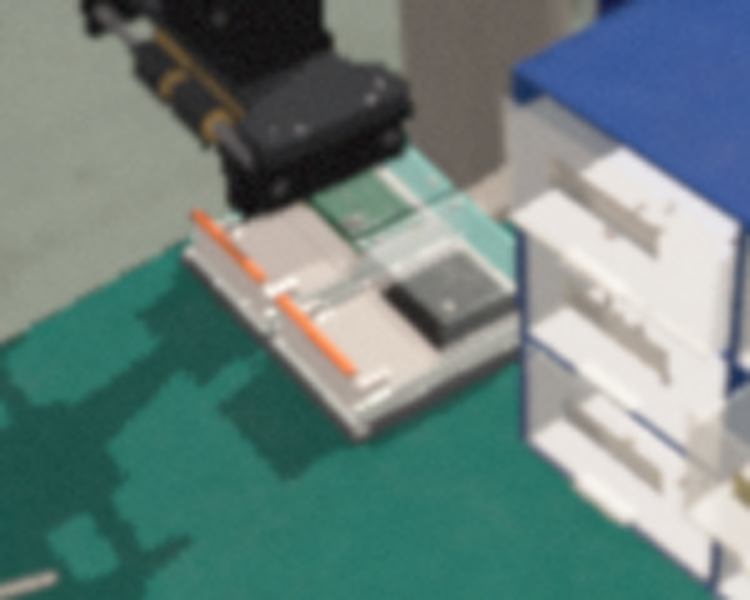

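Both orange lips are in line, so both trays are home. The gripper is over the board tray's gap, behind the lip at crop (225,245). I'll descend the rest of the way, then pull gently.

Call:
servo_tool(
  targets=[
    {"offset": [0,0,0.006],"dr": [0,0,0]},
    {"offset": [0,0,0.012],"dr": [0,0,0]},
    {"offset": [0,0,0.018],"dr": [0,0,0]},
    {"offset": [0,0,0.024],"dr": [0,0,0]},
    {"offset": [0,0,0.03],"dr": [0,0,0]},
    {"offset": [0,0,0.03],"dr": [0,0,0]},
  ],
)

```text
time_s: 7.18
position: [0.5271, 0.1626, 0.0233]
tcp_rot: [[-0.994, 0.11, -0.002], [0.11, 0.994, -0.0], [0.002, -0.0, -1.0]]
force: [0.1, -0.5, -0.2]
opening: 0.007
grasp_force: 0.0
```

Call:
servo_tool(
  targets=[
    {"offset": [0.002,0,0],"dr": [0,0,0]},
    {"offset": [0.004,0,0],"dr": [0,0,0]},
    {"offset": [0.006,0,0],"dr": [0,0,0]},
    {"offset": [0.008,0,0],"dr": [0,0,0]},
    {"offset": [0.01,0,0],"dr": [0,0,0]},
    {"offset": [0.012,0,0],"dr": [0,0,0]},
    {"offset": [0.014,0,0],"dr": [0,0,0]},
    {"offset": [0.016,0,0],"dr": [0,0,0]},
    {"offset": [0.018,0,0],"dr": [0,0,0]},
    {"offset": [0.02,0,0],"dr": [0,0,0]},
  ],
)

```text
time_s: 8.02
position: [0.5081, 0.1649, 0.0247]
tcp_rot: [[-0.994, 0.11, 0.001], [0.11, 0.994, 0.0], [-0.001, 0.0, -1.0]]
force: [0.9, -1.2, -0.2]
opening: 0.001
grasp_force: 0.7
```

Call:
servo_tool(
  targets=[
    {"offset": [0.002,0,0.0],"dr": [0,0,0]},
    {"offset": [0.004,0,0],"dr": [0,0,0]},
    {"offset": [0.006,0,0],"dr": [0,0,0]},
    {"offset": [0.008,0,0],"dr": [0,0,0]},
    {"offset": [0.01,0,0],"dr": [0,0,0]},
    {"offset": [0.012,0,0],"dr": [0,0,0]},
    {"offset": [0.014,0,0],"dr": [0,0,0]},
    {"offset": [0.016,0,0],"dr": [0,0,0]},
    {"offset": [0.018,0,0],"dr": [0,0,0]},
    {"offset": [0.02,0,0],"dr": [0,0,0]},
    {"offset": [0.022,0,0],"dr": [0,0,0]},
    {"offset": [0.024,0,0],"dr": [0,0,0]},
    {"offset": [0.026,0,0],"dr": [0,0,0]},
    {"offset": [0.028,0,0],"dr": [0,0,0]},
    {"offset": [0.03,0,0],"dr": [0,0,0]},
    {"offset": [0.032,0,0],"dr": [0,0,0]},
    {"offset": [0.034,0,0],"dr": [0,0,0]},
    {"offset": [0.036,0,0],"dr": [0,0,0]},
    {"offset": [0.038,0,0],"dr": [0,0,0]},
    {"offset": [0.04,0,0],"dr": [0,0,0]},
  ],
)

```text
time_s: 9.68
position: [0.4681, 0.1693, 0.0245]
tcp_rot: [[-0.994, 0.11, 0.0], [0.11, 0.994, -0.0], [-0.0, 0.0, -1.0]]
force: [1.8, -1.1, 0.9]
opening: 0.007
grasp_force: 0.7
```

Call:
servo_tool(
  targets=[
    {"offset": [0.001,0,0],"dr": [0,0,0]},
    {"offset": [0.002,0,0],"dr": [0,0,0]},
    {"offset": [0.003,0,0],"dr": [0,0,0]},
    {"offset": [0.003,0,0],"dr": [0,0,0]},
  ],
)

```text
time_s: 10.02
position: [0.4649, 0.1696, 0.0245]
tcp_rot: [[-0.994, 0.11, -0.001], [0.11, 0.994, 0.0], [0.001, -0.0, -1.0]]
force: [1.2, -1.2, 0.5]
opening: 0.005
grasp_force: 0.3
```

Call:
servo_tool(
  targets=[
    {"offset": [0.001,0,0],"dr": [0,0,0]},
    {"offset": [0.002,0,0],"dr": [0,0,0]},
    {"offset": [0.003,0,0],"dr": [0,0,0]},
    {"offset": [0.003,0,0],"dr": [0,0,0]},
  ],
)

```text
time_s: 10.35
position: [0.464, 0.1698, 0.0247]
tcp_rot: [[-0.994, 0.109, 0.004], [0.109, 0.994, 0.0], [-0.004, 0.0, -1.0]]
force: [3.8, -2.0, -2.6]
opening: 0.005
grasp_force: 2.2
```

Call:
servo_tool(
  targets=[
    {"offset": [0.001,0,0],"dr": [0,0,0]},
    {"offset": [0.002,0,0],"dr": [0,0,0]},
    {"offset": [0.002,0,0],"dr": [0,0,0]},
    {"offset": [0.002,0,0],"dr": [0,0,0]},
  ],
)

```text
time_s: 10.68
position: [0.464, 0.1699, 0.0248]
tcp_rot: [[-0.994, 0.109, 0.007], [0.109, 0.994, 0.0], [-0.007, 0.001, -1.0]]
force: [6.9, -2.9, -4.6]
opening: 0.004
grasp_force: 3.5
```

Call:
servo_tool(
  targets=[
    {"offset": [-0.006,0,0],"dr": [0,0,0]},
    {"offset": [-0.012,0,0],"dr": [0,0,0]},
    {"offset": [-0.012,0,0],"dr": [0,0,0]},
    {"offset": [-0.012,0,-0.01],"dr": [0,0,0]},
    {"offset": [-0.012,0,-0.03],"dr": [0,0,0]},
    {"offset": [-0.012,0,-0.06],"dr": [0,0,0]},
    {"offset": [-0.012,0,-0.09],"dr": [0,0,0]},
    {"offset": [-0.012,0,-0.12],"dr": [0,0,0]},
    {"offset": [-0.012,0.03,-0.13],"dr": [0,0,0]},
    {"offset": [-0.012,0.07,-0.13],"dr": [0,0,0]},
    {"offset": [-0.012,0.11,-0.13],"dr": [0,0,0]},
    {"offset": [-0.012,0.15,-0.13],"dr": [0,0,0]},
    {"offset": [-0.012,0.15,-0.13],"dr": [0,0,0]},
    {"offset": [-0.012,0.15,-0.13],"dr": [0,0,0]},
  ],
)

```text
time_s: 11.85
position: [0.4872, 0.3197, 0.1549]
tcp_rot: [[-0.994, 0.106, -0.001], [0.106, 0.994, -0.0], [0.001, -0.0, -1.0]]
force: [-0.7, -0.5, 0.9]
opening: 0.003
grasp_force: 0.0
```

```bash
python3 - <<'E'
from rig import bot, viewer
from h import *
s=bot.read_state();print(s['position'],s['force'])
u=np.array([.994,-.11])
for n,b in(("top",(140,120,240,240)),("scene",(190,120,300,210))):
    c=viewer.capture(n)
    for st,ce,r in orange(c,b): P=onz(c,ce,.038);print(n,st,P.round(4),(P[:2]@u).round(4))
    x0,y0,x1,y1=(145,110,245,230) if n=="top" else (180,110,330,230)
    cv2.imwrite(f'pics/f{n}.png',cv2.resize(c['color'][y0:y1,x0:x1],None,fx=5,fy=5,interpolation=2)[:,:,::-1])
E
```

```text
[0.48721603 0.31968658 0.15486583] [-0.69013801 -0.51900928  0.86714936]
top [193 184  27   5  50] [0.4976 0.084  0.038 ] 0.4854
top [156 203  27   6  54] [0.4476 0.1683 0.038 ] 0.4264
scene [199 162  12  14  30] [0.4495 0.1726 0.038 ] 0.4279
scene [235 169  15  16  43] [0.4996 0.0856 0.038 ] 0.4872
```

View pics/fscene.png

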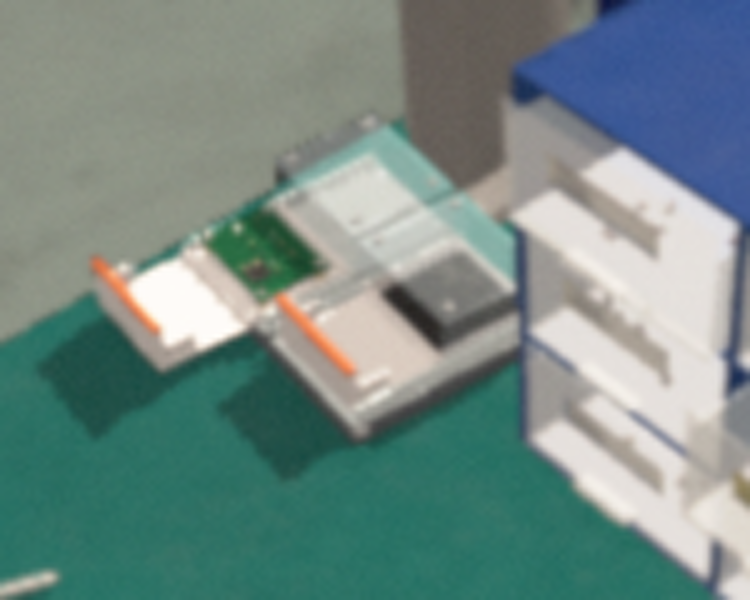

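The board tray is out 59 mm, against its stop. Its lip is at crop (125,295) and the board sits in its pocket at about (265,255). The waffle tray is home, with its lip at (315,335), and the arm is clear.

```bash
python3 -c "
from rig import ticket; print(ticket.hand_in())"
```

```text
the job is handed in; nothing more can be done
None
```

The job is handed in, with no verdict returned: the waffle tray is fully home, the board's tray is drawn out to its stop with the board in its pocket, and the arm is clear.

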